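# Vent the vacuum jar and take off its lid

## Task

The glass jar whose lid carries a tap is still under vacuum. With the lid in place, turn the tap a quarter turn anticlockwise (seen from above), to its stop, to let the air in; then lift the lid off and set it down gently, right way up, in the middle of the round cork mat.

Things in the scene. Friction and masses are not known exactly. Their poses are not given: they have to be found in the camera images.
- lid_knob (a point): Black knob (upright cylinder 26 mm across, 40 tall) on the lid: aluminium disc 176 across, 10 thick, 0.45-0.75 kg, 6 mm plug below, loose on a fixed glass jar 170 across, 100 tall. Point: on knob axis, 27 above disc top, 13 below knob top, 43 above plug's underside; 137 above table at start. Lid's +x: knob to tap, z up. A like jar whose lid has no tap is not the one.
- tap_grip (a point): White vent tap on the lid, 62 mm from knob axis. Handle: upright bar 40 mm long, 12 thick, 32 tall, turning on its upright middle axis. Point: on that axis, 13 below bar top, 19 above bar's underside, 29 above the disc; 139 above table at start. x along the bar, y across its thickness. Under the bar: boss 20 wide and thin nozzle along lid's +y.
- tap (a joint): Angle of the vent tap, rad: near 0 closed (bar points at the knob), growing anticlockwise seen from above to 1.57 at its stop, open (bar crosswise, in line with the nozzle). Light friction, about 0.05 N m; stays where it is left.
- mat_top (a point): Centre of the top face of the round cork mat, 190 mm across, 8 thick, fixed on the table. With the lid standing on it the knob point is 43 mm above this point. Bystanders between jars and mat are under 50 mm tall, the other jar with lid 150, things at the table's back and sides up to 220.
There are look-alikes about, which are no part of the job. What is shaped like the part that bears lid_knob but orange is not meant.

How it is judged:
By the outcome, as a careful person would: the job done as asked, in the order asked, and still so for the second after the job is handed in, with the robot touching nothing.
It also fails if it takes over 58 s, if anything falls off the work surface, if the arm or the gripper's body presses on something with over 40 N, if the wrist force passes 120 N, or if a joint passes its speed limit or range.

## Robot

A 7-joint arm with a two-finger parallel gripper is mounted at the origin on the work surface. World frame = base frame: x ahead of the robot, y to its left, z up, the work surface at z = 0. Lengths are in mm, angles in rad, forces in N, time in s.
With the tool pointing down it reaches from about 400 to 875 mm from the base axis. Payload 4.4 kg.
Tool frame: the origin (TCP) lies midway between the tips of the shut fingers; the grasp point (between the pads) lies 19 mm behind it (ctrl.pinch_z is the distance from the TCP to the grasp point, in mm); z points along the fingers, y is the line along which they close (so a half turn about z gives the same grasp; the last joint's range is limited). The gripper opens to 85 mm and grips with 20 to 120 N. Pads are 22 mm wide; open, the fingers measure 114 mm over their backs; the gripper's body (76 mm by 85 mm) begins 54 mm behind the grasp point. The pads swing forward as they close: fully open they stand 13 mm farther back than shut.
Start: joints at [1.095, 0.628, 0.038, 1.517, -0.027, 0.996, -0.02], TCP at [259.006, -596.183, 192.413] pointing down, gripper open.
Joint ranges: [-3.06, 3.06], [-0.37, 2.12], [-1.25, 1.32], [0.18, 2.47], [-1.1, 4.24], [0.23, 1.98], [-2.94, 2.94]. Speed limits (rad/s): [2.57, 2.57, 3.14, 3.14, 3.14, 3.14, 3.14].

## Interface

Orientations are given as [roll, pitch, yaw] about the fixed x, y, z axes, in that order (R = Rz(yaw) Ry(pitch) Rx(roll)).
In Python, from cell import read_state, cams, order, ctrl gives the robot as it stands.
- The arm moves only by the tool move_arm, never from a script. Its argument "targets" is text: rows parted by semicolons, each of 7 numbers parted by spaces: the gripper's target within -1 to 1 (fully open at 1, half-way at 0, shut at -1), then the shift along the tool's x, y, z in cm, then the turn, a rotation vector about the tool's x, y, z in degrees. A call has 1 to 5 rows; each row shifts and turns the commanded pose from where the row before left it, along the tool's axes as they then stand; what a row does not reach is not made up. A row lasts 1/12 s, in which the tool goes at most 41.7 mm and 7.16 degrees, less where a joint would pass 70% of its speed; a pose out of reach is approached as far as the arm can. A call with a gripper value outside its range is refused whole. The fingers move at their own pace and stop on an object; the grip force is fixed at half the most. Time passes only in rows, so rows that do not move let the fingers close. It gives the time, the measured TCP pose, the force, the opening and the grip force at its end, in the units of the state.
- read_state(): the state, without advancing time (a new reading comes with each control period).
- cams.get_image(name): name is "scene" or "top" or "wrist"; returns a dict with "color" (384x512x3 uint8, red, green, blue), "fovy" (degrees; the focal length in pixels is half the picture's height over the tangent of half this angle, whatever the lens; pixels are square), "cx", "cy" (the principal point, pixels), "rvec" (rotation vector, rad) and "tvec" (3), from world to camera coordinates, as OpenCV has them. Camera axes: x right, y down, z forward; pixel columns grow to the right and rows downward; lengths in mm; the calibration is good to about 2 mm. A picture is of the moment at which its call begins. There is no depth.
- order.finish_job(): hands the job in; it is judged then, once.
The state is a dict: "clock": time; "qpos": joint angles; "qd": joint speeds; "tau": joint torques, N m; "eef_pos": TCP position; "tool_rot": TCP orientation; "force": force on the tool from outside, world axes, zero at the start; "torque": the same for the moment, N m; "width": finger opening in mm; "gripper_force": force on a finger pad.
Only numpy, scipy, OpenCV 4.12 (cv2) and the standard library are available. Lean on these libraries where they do the work, as an engineer would, in place of code of your own. Each camera call takes 0.05 s, during which the arm holds its last target. There are 200 camera calls.

## Working session

There is one attempt and no reset: what is moved stays moved. The work goes in short steps, Python scripts to look and compute and a tool call to move; the robot and the scene stay as the last step left them, time stands still between calls to the robot, and variables do not carry over. Pictures are saved under pics/ and viewed, at most 10 in all, crops included, and the job is handed in when it is done.

Besides the shell and the picture viewer there is one more tool, called after "Request:" as a command line: name --argument value ..., lists and objects as JSON in quotes. move_arm: Moves the arm, as the interface text tells. Its arguments: {"type":"object","properties":{"targets":{"type":"string"}},"required":["targets"]}

```bash
mkdir -p pics
cat > h.py <<'E'
import numpy as np, cv2
from cell import read_state, cams, order, ctrl
from scipy.spatial.transform import Rotation as R
def ray(im,u,v,z):
    f=im["color"].shape[0]/2/np.tan(np.radians(im["fovy"])/2)
    M=R.from_rotvec(np.ravel(im["rvec"])).as_matrix(); t=np.ravel(im["tvec"])
    c=-M.T@t; d=M.T@np.array([(u-im["cx"])/f,(v-im["cy"])/f,1])
    return c+d*(z-c[2])/d[2]
def proj(im,p):
    f=im["color"].shape[0]/2/np.tan(np.radians(im["fovy"])/2)
    q=R.from_rotvec(np.ravel(im["rvec"])).as_matrix()@np.array(p)+np.ravel(im["tvec"])
    return q[:2]/q[2]*f+[im["cx"],im["cy"]]
def snap(name,fn,crop=None,s=1):
    im=cams.get_image(name); c=im["color"][:,:,::-1]
    if crop: c=c[crop[1]:crop[3],crop[0]:crop[2]]
    cv2.imwrite("pics/"+fn,cv2.resize(c,None,fx=s,fy=s,interpolation=cv2.INTER_CUBIC)); return im
E
python3 - <<'E'
from h import *
import pickle
pickle.dump({n:snap(n,n+"0.png",None,1.5) for n in("top","scene")},open("im0.pkl","wb"))
s=read_state();print(s["clock"],s["eef_pos"],s["tool_rot"],s["width"])
E
```

```text
0.1 [ 258.73913285 -595.57668157  191.57377652] [-3.13984168e+00  3.64358248e-05  4.09810743e-01] 85.53227847407435
```

View pics/top0.png

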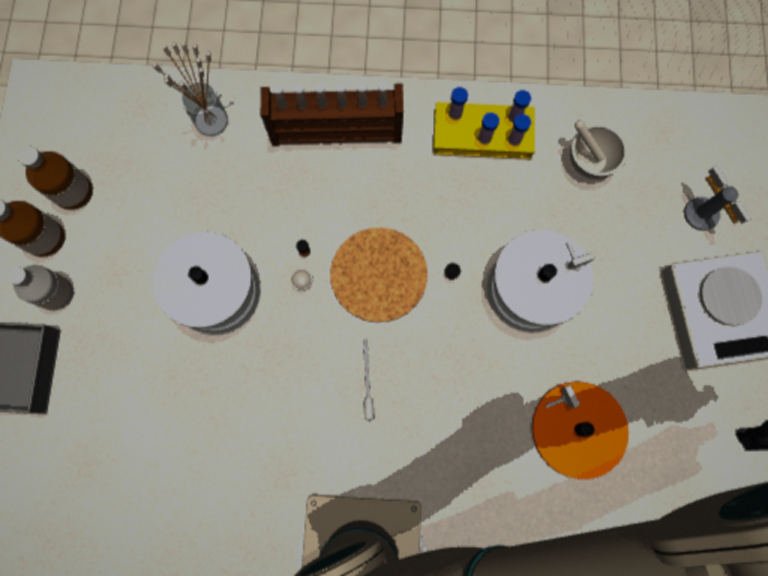

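View pics/scene0.png

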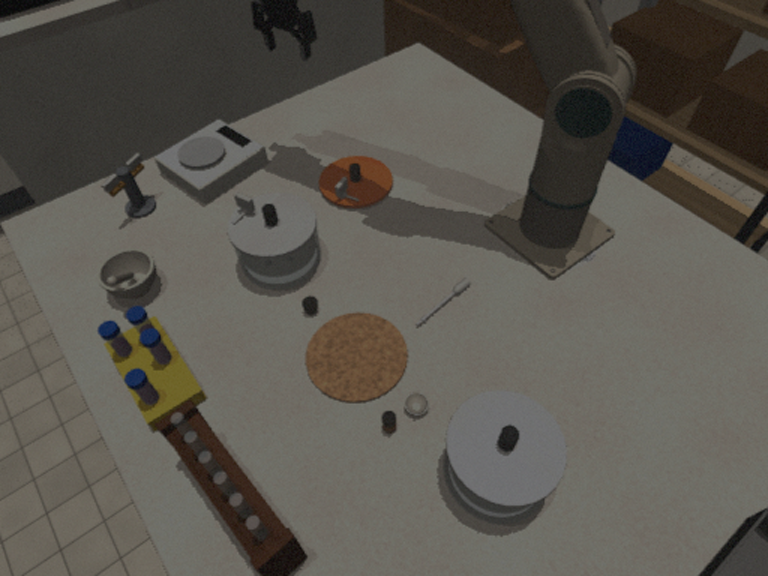

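Both pictures show the tap lid right of the mat in the top view: disc centre about (544,279), knob top (549,270), tap about (579,258). The mat is at (379,275), and the orange lid is the decoy.

Run:
```python
from h import *
import pickle
I=pickle.load(open("im0.pkl","rb"));t=I["top"];s=I["scene"]
g=lambda im,u,v,z:ray(im,u/1.5,v/1.5,z).round(1)
print("disc",g(t,543.5,279,110),"knobtop",g(t,549,269,150),"mat",g(t,379,275,8))
print("scene knobtop",g(s,270,209,150),"mat",g(s,357,356,8))
print("edges",g(t,495,279,110),g(t,592,279,110),g(t,331,275,8),g(t,427,275,8))
for a in((570,245),(592,261),(565,265)):print(a,g(t,*a,152))
for n,c in(("top",(320,145,405,230)),("scene",(140,115,225,200))):
    cv2.imwrite("pics/c_%s.png"%n,cv2.resize(I[n]["color"][c[1]:c[3],c[0]:c[2],::-1],None,fx=5,fy=5,interpolation=cv2.INTER_CUBIC))
a,b=[cv2.imread("pics/c_%s.png"%n) for n in("top","scene")]
cv2.imwrite("pics/c.png",cv2.resize(np.hstack([a,b]),(800,400)))
```

```text
disc [ 500.3 -297.4  110. ] knobtop [ 507.9 -297.   150. ] mat [518.4  -3.4   8. ]
scene knobtop [ 504.1 -290.9  150. ] mat [522.1   2.7   8. ]
edges [ 495.7 -211.4  110. ] [ 505.  -383.5  110. ] [513.4  89.7   8. ] [523.5 -96.6   8. ]
(570, 245) [ 552.3 -332.9  152. ]
(592, 261) [ 525.6 -370.4  152. ]
(565, 265) [ 515.9 -323.9  152. ]
```

View pics/c.png

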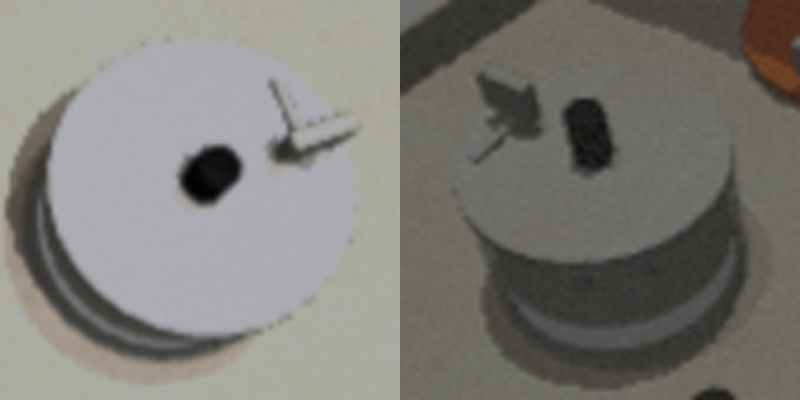

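Left half, top view: the bar's top face runs from about (295,133) to (357,122) in the crop, and the nozzle goes up-left. Lid +x is therefore roughly world −y, the bar is near closed, and the handle is near (525,-350). I'll raise the arm and move above it.

Request:
move_arm --targets "1 0 0 -3.5 0 0 0; 1 0 0 -3.5 0 0 0; 1 3.4 -1.15 0 0 0 0; 1 3.4 -1.15 0 0 0 0; 1 3.4 -1.15 0 0 0 0"

```text
clock: 0.52
eef_pos: [339.2, -523.4, 262.7]
tool_rot: [3.141, -0.0, 0.408]
force: [1.6, -0.2, -0.2]
width: 85.4
gripper_force: 0.0
```

Request:
move_arm --targets "1 3.4 -1.15 0 0 0 0; 1 3.4 -1.15 0 0 0 0; 1 3.4 -1.15 0 0 0 0; 1 3.4 -1.15 0 0 0 0; 1 3.4 -1.15 0 0 0 0"

```text
clock: 0.93
eef_pos: [472.7, -401.9, 262.1]
tool_rot: [-3.141, 0.0, 0.41]
force: [-0.0, 0.3, -0.0]
width: 85.8
gripper_force: 0.0
```

Request:
move_arm --targets "1 3.4 -1.15 0 0 0 0; 1 3.4 -1.15 0 0 0 0; 0 0 0 0 0 0 -6.8; 0 0 0 0 0 0 -6.8; 0 0 0 0 0 0 -6.8"

```text
clock: 1.35
eef_pos: [525.5, -354.0, 261.8]
tool_rot: [-3.14, 0.0, 0.774]
force: [-0.7, -1.5, -0.5]
width: 51.7
gripper_force: 0.0
```

Request:
move_arm --targets "0 0 0 0 0 0 -6.8; 0 0 0 0 0 0 -6.8; 0 0 0 0 0 0 -6.8; 0 0 0 0 0 0 -6.8; 0 0 0 0 0 0 -6.8"

```text
clock: 1.77
eef_pos: [524.7, -355.1, 261.9]
tool_rot: [-3.141, -0.0, 1.365]
force: [-0.2, 0.1, 0.2]
width: 42.8
gripper_force: 0.0
```

Request:
move_arm --targets "0 0 0 0 0 0 -6.8; 0 0 0 0 0 0 -6.8; 0 0 0 0 0 0 -6.8; 0 0 0 0 0 0 -6.8; 0 0 0 0 0 0 0"

```text
clock: 2.18
eef_pos: [524.6, -355.2, 261.8]
tool_rot: [-3.141, -0.001, 1.837]
force: [-0.0, 0.3, -0.1]
width: 42.6
gripper_force: 0.0
```

Run:
```python
from h import *
import pickle
w=snap("wrist","w1.png",None,1.5);t=snap("top","t1.png")
pickle.dump((w,t),open("im1.pkl","wb"))
s=read_state();print(s["clock"],s["eef_pos"],s["tool_rot"],s["width"],s["qpos"])
I=pickle.load(open("im0.pkl","rb"));print("bar",ray(I["top"],389.3,172.2,152))
```

```text
2.2833 [ 524.69399401 -355.27343051  261.99731943] [-3.14115361e+00 -7.38358027e-04  1.83039805e+00] 42.786726998665856 [ 0.76157253  0.56079608 -0.35456919  1.46651833  0.20328439  1.15141098
  0.63347602]
bar [ 529.66606555 -356.62038004  152.        ]
```

View pics/w1.png

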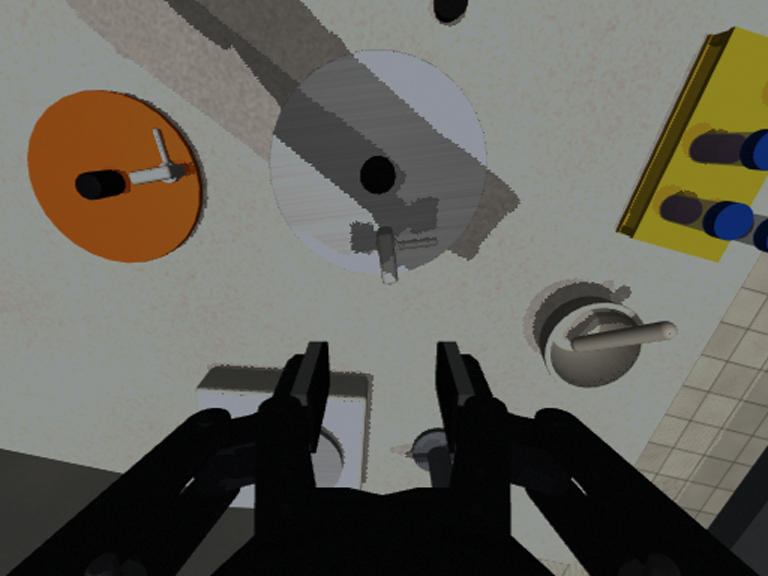

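The wrist view shows the knob top at (378,174) and the bar near (388,256), with the nozzle to the right. I'll enlarge it for the bar ends.

Run:
```python
from h import *
import pickle
w,t=pickle.load(open("im1.pkl","rb"))
c=w["color"][95:200,215:320,::-1]
c=cv2.convertScaleAbs(c,alpha=1.5)
cv2.imwrite("pics/w1c.png",cv2.resize(c,(600,600),interpolation=cv2.INTER_CUBIC))
print("knob",ray(w,378/1.5,174/1.5,150))
```

```text
knob [ 504.30802909 -296.73472202  150.        ]
```

View pics/w1c.png

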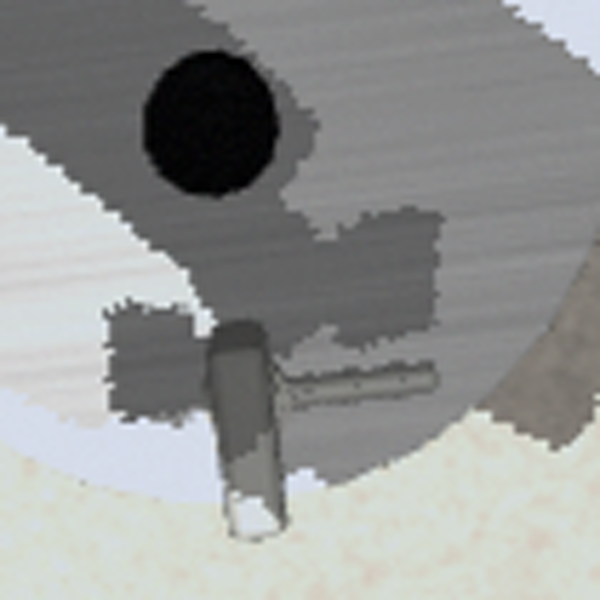

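Run:
```python
from h import *
import pickle
w,t=pickle.load(open("im1.pkl","rb"))
k=600/105
g=lambda u,v,z:ray(w,215+u/k,95+v/k,z)
M=R.from_rotvec(np.ravel(w["rvec"])).as_matrix();print("cam",-M.T@np.ravel(w["tvec"]))
a,b=g(239,352,152),g(258,535,152);kn=g(211,123,150)
print(a,b,np.linalg.norm(a-b),"mid",(a+b)/2,"knob",kn)
d=b-a;e=(a+b)/2-kn
print("bar ang",np.degrees(np.arctan2(d[1],d[0])),"lid x ang",np.degrees(np.arctan2(e[1],e[0])),np.linalg.norm(e[:2]))
n=g(438,378,118)-g(280,392,118);print("nozzle",np.degrees(np.arctan2(n[1],n[0])))
```

```text
cam [ 501.06106725 -273.08024444  444.35101746]
[ 520.93868467 -337.56843495  152.        ] [ 534.76321452 -373.07160975  152.        ] 38.09977751056816 mid [ 527.85094959 -355.32002235  152.        ] knob [ 504.37307672 -297.2820575   150.        ]
bar ang -68.72463093061792 lid x ang -67.97538164174706 62.60683571894515
nozzle 20.550753670146644
```

Request:
move_arm --targets "0 0 0 0 0 0 -6.6; 0 -0.14 0.3 2 0 0 0; 0 0 0 4 0 0 0; 0 0 0 3 0 0 0; 0 0 0 0 0 0 0"

```text
clock: 2.7
eef_pos: [523.7, -353.3, 166.1]
tool_rot: [-3.134, -0.009, 1.947]
force: [-1.2, 0.8, -1.4]
width: 43.0
gripper_force: 0.0
```

Request:
move_arm --targets "0 0 0 2 0 0 0; 0 0 0 1.5 0 0 0; 0 0 0 1.4 0 0 0; 0 0 0 0 0 0 0; 0 0 0 0 0 0 0"

```text
clock: 3.12
eef_pos: [528.7, -355.6, 124.3]
tool_rot: [3.142, 0.0, 1.948]
force: [0.2, -1.1, -0.3]
width: 42.9
gripper_force: 0.0
```

Request:
move_arm --targets "-0.5 0 0 0 0 0 0; -0.8 0 0 0 0 0 0; -0.8 0 0 0 0 0 0; -0.8 0 0 0 0 0 0; -0.8 0 0 0 0 0 0"

```text
clock: 3.53
eef_pos: [528.6, -355.6, 124.0]
tool_rot: [3.141, 0.001, 1.949]
force: [0.2, 0.2, 0.8]
width: 8.4
gripper_force: 0.0
```

Width is 8.4 with no force, so the bar isn't between the pads, or not properly. I'll look.

Run:
```python
from h import *
w=snap("wrist","w2.png");s=snap("scene","s2.png");t=snap("top","t2.png")
st=read_state();print(st["width"],st["gripper_force"],st["eef_pos"])
def cr(im,p,h):
    u,v=proj(im,p).astype(int);print(u,v)
    u0=max(0,u-h);v0=max(0,v-h)
    return cv2.resize(cv2.convertScaleAbs(im["color"][v0:v0+2*h,u0:u0+2*h,::-1],alpha=1.4),(400,400),interpolation=cv2.INTER_CUBIC)
cv2.imwrite("pics/m2.png",np.hstack([cr(w,(520,-335,150),60),cr(s,(520,-335,150),45)]))
```

```text
8.084915563248545 0.0 [ 528.36709338 -355.47728609  123.56938855]
255 198
167 133
```

View pics/m2.png

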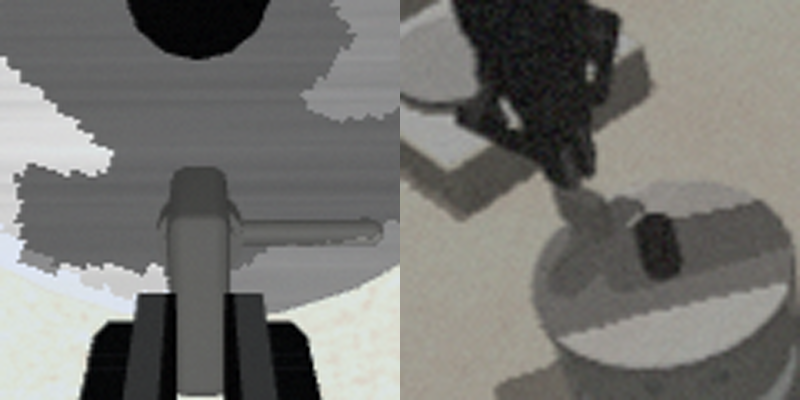

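Run:
```python
from h import *
w=cams.get_image("wrist");s=cams.get_image("scene");t=cams.get_image("top")
st=read_state();p=st["eef_pos"];yaw=st["tool_rot"][2];X=np.array([np.cos(yaw),np.sin(yaw),0]);Y=np.array([np.sin(yaw),-np.cos(yaw),0]);print(p,st["width"])
def dr(im,c):
    k=400/(c[2]-c[0]);o=cv2.resize(cv2.convertScaleAbs(im["color"][c[1]:c[3],c[0]:c[2],::-1],alpha=1.5,beta=20),(400,400),interpolation=cv2.INTER_CUBIC)
    def L(a,b,col):
        q=[tuple(((proj(im,x)-[c[0],c[1]])*k).astype(int).tolist()) for x in(a,b)];cv2.line(o,*q,col,1)
    for z,col in((0,(0,0,255)),(19,(0,255,0))):
        e=p+[0,0,z]; L(e-11*X,e+11*X,col);L(e-4*Y,e+4*Y,col)
    b=np.array([528,-355.5,152]);L(b-20*X,b+20*X,(255,0,0));L(b,b-[0,0,32],(255,0,0))
    return o
cv2.imwrite("pics/m3.png",np.hstack([dr(w,(196,160,316,280)),dr(s,(130,85,210,165))]))
```

```text
[ 528.29038044 -355.42480311  123.37050362] 8.842898599824325
```

View pics/m3.png

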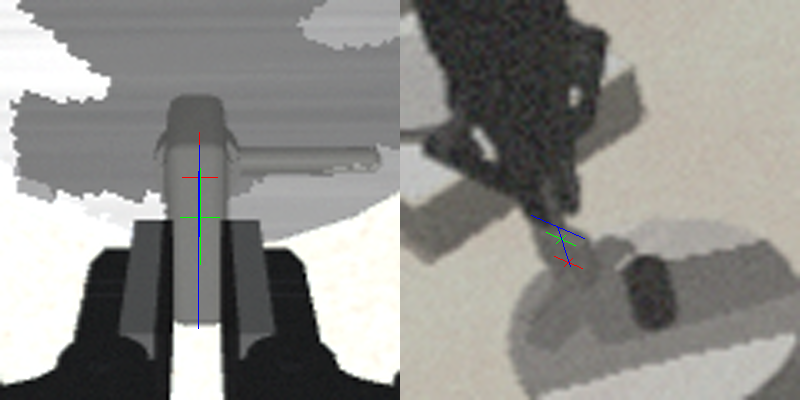

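Run:
```python
from h import *
import pickle
print(ctrl.pinch_z,[a for a in dir(ctrl) if a[0]!='_'])
w,t=pickle.load(open("im1.pkl","rb"))
f=192/np.tan(np.radians(w["fovy"])/2);print("f",f,"tip depth from gap",f*42.8/72.7)
def tips(im,p,yaw,wd,hs):
    X=np.array([np.cos(yaw),np.sin(yaw),0]);Y=np.array([np.sin(yaw),-np.cos(yaw),0])
    for h in hs:
        q=[proj(im,p+11*X+k*Y*wd/2+[0,0,h]) for k in(-1,1)];print(h,q[0].round(1),q[1].round(1))
print("w1 seen (218.7,228) (291,228)");tips(w,np.array([524.7,-355.3,262]),1.8304,42.8,(0,10,20,30,40,50))
w=cams.get_image("wrist");st=read_state()
print("now seen ",196+172*.3,160+220*.3,196+228*.3);tips(w,st["eef_pos"],st["tool_rot"][2],st["width"],(0,10,20,30,40,50))
s=cams.get_image("scene")
print("scene seen tip",130+550/5-80,85+212/5,);tips(s,st["eef_pos"],st["tool_rot"][2],st["width"],(0,20,30,40,50))
```

```text
18.700000000000003 ['MotionError', 'pinch_z']
f 268.0308858694917 tip depth from gap 157.7953495902922
w1 seen (218.7,228) (291,228)
0 [227.3 199.7] [285.6 200.2]
10 [225.9 205.2] [287.2 205.6]
20 [224.4 211.1] [288.9 211.6]
30 [222.7 217.8] [290.8 218.3]
40 [220.7 225.3] [293.  225.8]
50 [218.6 233.7] [295.4 234.2]
now seen  247.6 226.0 264.4
0 [250.3 199.9] [261.8 199.9]
10 [250.1 205.3] [262.2 205.3]
20 [249.8 211.3] [262.6 211.3]
30 [249.5 218. ] [263. 218.]
40 [249.2 225.5] [263.5 225.5]
50 [248.9 233.9] [264.  233.9]
scene seen tip 160.0 127.4
0 [167.5 137.9] [165.7 139.7]
20 [166. 133.] [164.2 134.7]
30 [165.2 130.5] [163.4 132.2]
40 [164.5 127.9] [162.6 129.6]
50 [163.7 125.3] [161.8 127. ]
```

All three views put the fingertips about 40 mm above the reported TCP, so the pads closed just over the bar top. I'll reopen, go down about 32 mm while watching the force, and close.

Request:
move_arm --targets "0 0 0 0 0 0 0; 0 0 0 0 0 0 0; 0 0 0 0 0 0 0; 0 0 0 1 0 0 0; 0 0 0 0.5 0 0 0"

```text
clock: 4.35
eef_pos: [528.0, -355.3, 107.4]
tool_rot: [-3.141, -0.0, 1.949]
force: [-0.4, 0.7, 0.0]
width: 43.1
gripper_force: 0.0
```

Request:
move_arm --targets "0 0 0 0.5 0 0 0; 0 0 0 0.5 0 0 0; 0 0 0 0.4 0 0 0; 0 0 0 0.3 0 0 0; 0 0 0 0 0 0 0"

```text
clock: 4.77
eef_pos: [527.9, -355.2, 90.5]
tool_rot: [-3.141, -0.001, 1.949]
force: [0.1, 0.2, 0.3]
width: 42.9
gripper_force: 0.0
```

Request:
move_arm --targets "-0.5 0 0 0 0 0 0; -0.9 0 0 0 0 0 0; -0.9 0 0 0 0 0 0; -0.9 0 0 0 0 0 0; -0.9 0 0 0 0 0 0"

```text
clock: 5.18
eef_pos: [528.5, -355.6, 91.9]
tool_rot: [3.141, 0.001, 1.949]
force: [-0.8, 0.1, 3.5]
width: 10.5
gripper_force: 60.8
```

Gripped at 60.8 N. Now the quarter turn.

Request:
move_arm --targets "-0.9 0 0 0 0 0 -3; -0.9 0 0 0 0 0 -6; -0.9 0 0 0 0 0 -6; -0.9 0 0 0 0 0 -6; -0.9 0 0 0 0 0 -6"

```text
clock: 5.6
eef_pos: [528.1, -355.9, 91.9]
tool_rot: [-3.141, 0.0, 2.425]
force: [-2.2, -0.4, 3.0]
width: 10.9
gripper_force: 60.9
```

Request:
move_arm --targets "-0.9 0 0 0 0 0 -6; -0.9 0 0 0 0 0 -6; -0.9 0 0 0 0 0 -6; -0.9 0 0 0 0 0 -6; -0.9 0 0 0 0 0 -6"

```text
clock: 6.02
eef_pos: [527.8, -356.5, 91.9]
tool_rot: [-3.14, -0.0, 2.948]
force: [-1.3, -0.7, 1.8]
width: 10.5
gripper_force: 61.0
```

Request:
move_arm --targets "-0.9 0 0 0 0 0 -6; -0.9 0 0 0 0 0 -6; -0.9 0 0 0 0 0 -6; -0.9 0 0 0 0 0 -6; -0.9 0 0 0 0 0 -6"

```text
clock: 6.43
eef_pos: [527.9, -357.2, 91.9]
tool_rot: [-3.139, -0.001, -2.812]
force: [-1.3, -1.7, 3.1]
width: 10.5
gripper_force: 60.9
```

Request:
move_arm --targets "-0.9 0 0 0 0 0 -3; -0.9 0 0 0 0 0 0; -0.9 0 0 0 0 0 0"

```text
clock: 6.68
eef_pos: [527.9, -357.2, 91.9]
tool_rot: [-3.14, -0.001, -2.766]
force: [-2.6, -2.4, 4.6]
width: 11.0
gripper_force: 61.3
```

```bash
python3 -c "
from h import *
s=read_state();print(s['clock'],s['tool_rot'],s['torque'],s['force'],s['width'],s['qpos'])"
```

```text
6.6833 [-3.13959211e+00 -1.08683006e-03 -2.76601823e+00] [-0.79974534  0.49296461  0.05906974] [-2.61682152 -2.41736278  4.63394262] 10.951844074688323 [ 0.97099889  0.83234115 -0.74405157  1.63402761  0.66876997  0.9455781
  1.92978916]
```

Request:
move_arm --targets "-0.9 0 0 0 0 0 -2; -0.9 0 0 0 0 0 -2; -0.9 0 0 0 0 0 0; -0.9 0 0 0 0 0 0"

```text
clock: 7.02
eef_pos: [529.6, -355.3, 91.9]
tool_rot: [-3.14, 0.002, -2.695]
force: [2.0, -0.2, 2.8]
width: 10.8
gripper_force: 61.1
```

```bash
python3 -c "
from h import *
s=read_state();print(s['clock'],s['tool_rot'],s['torque'],s['force'],s['width'])"
```

```text
7.0167 [-3.14047796e+00  2.08632792e-03 -2.69528993e+00] [-0.18697971 -0.40508159 -0.19516147] [ 1.98282492 -0.16601957  2.81187973] 10.793786385586168
```

Request:
move_arm --targets "-0.3 0 0 0 0 0 0; -0.3 0 0 0 0 0 0; -0.3 0 0 0 0 0 0; -0.3 0 0 -1 0 0 0; -0.3 0 0 -2.5 0 0 0"

```text
clock: 7.43
eef_pos: [525.5, -354.4, 123.8]
tool_rot: [3.136, -0.004, -2.693]
force: [-0.8, -0.9, 0.1]
width: 30.0
gripper_force: 0.0
```

Request:
move_arm --targets "-0.3 0 0 -3.5 0 0 0; -0.3 0 0 -4 0 0 0; 0 0 0 -4 0 0 0; 0 -0.2 3.2 0 0 0 0; 0 -0.2 3.2 0 0 0 0"

```text
clock: 7.85
eef_pos: [506.0, -296.7, 244.6]
tool_rot: [-3.137, 0.004, -2.697]
force: [0.4, 1.4, -0.7]
width: 42.6
gripper_force: 0.0
```

Request:
move_arm --targets "0 0 0 0 0 0 6.7; 0 0 0 0 0 0 6.7; 0 0 0 0 0 0 6.7; 0 0 0 0 0 0 6.7; 0 0 0 0 0 0 6.7"

```text
clock: 8.27
eef_pos: [504.1, -295.6, 242.1]
tool_rot: [3.142, 0.0, 3.0]
force: [-0.1, 0.5, -0.1]
width: 42.8
gripper_force: 0.0
```

Request:
move_arm --targets "0 0 0 0 0 0 6.7; 0 0 0 0 0 0 6.7; 0 0 0 0 0 0 6.7; 0 0 0 0 0 0 6.7; 0 0 0 0 0 0 6.7"

```text
clock: 8.68
eef_pos: [504.1, -295.5, 242.0]
tool_rot: [3.141, -0.0, 2.415]
force: [-0.6, 0.0, 0.1]
width: 42.7
gripper_force: 0.0
```

Request:
move_arm --targets "0 0 0 0 0 0 6.7; 0 0 0 0 0 0 6.7; 0 0 0 0 0 0 6.7; 0 0 0 0 0 0 6.7; 0 0 0 0 0 0 0"

```text
clock: 9.1
eef_pos: [504.3, -295.5, 242.1]
tool_rot: [3.141, 0.0, 1.95]
force: [0.6, 0.0, 0.7]
width: 42.8
gripper_force: 0.0
```

Run:
```python
from h import *
import pickle
w=snap("wrist","w3.png",(130,20,400,240),2.9)
pickle.dump(w,open("im3.pkl","wb"))
s=read_state();print(s["clock"],s["eef_pos"],s["tool_rot"],s["width"],s["qpos"])
```

```text
9.15 [ 504.2889572  -295.58015682  242.00280464] [3.14144881e+00 2.94683591e-04 1.95542336e+00] 42.779393417697676 [ 0.77193845  0.51185339 -0.45131738  1.63478717  0.24868107  1.05197843
  0.63157098]
```

View pics/w3.png

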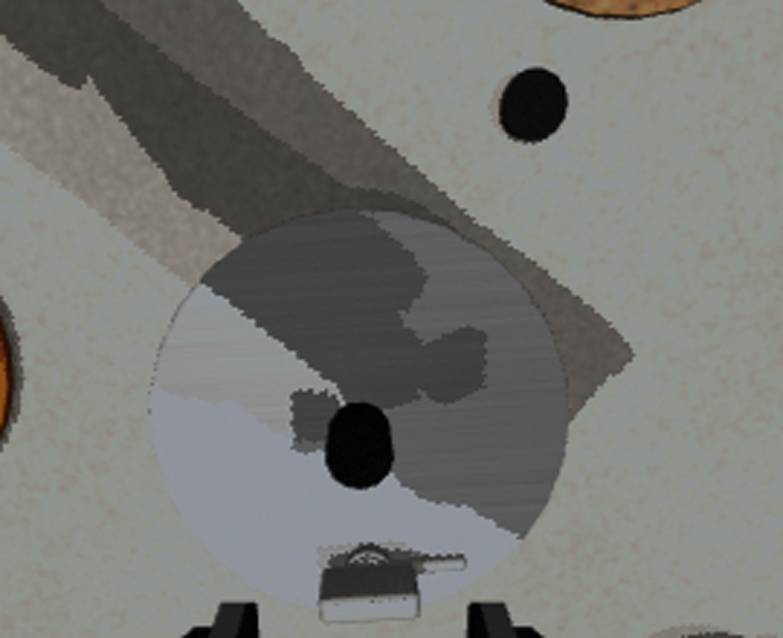

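The bar now lies crosswise, parallel to the nozzle, so the tap is open. The knob top face is near (360,455).

Run:
```python
from h import *
import pickle
w=pickle.load(open("im3.pkl","rb"));g=lambda u,v,z:ray(w,130+u/2.9,20+v/2.9,z)
print("knob",g(360,454,150),g(326,454,150),g(394,454,150))
a=lambda d:np.degrees(np.arctan2(d[1],d[0]))
print("bar",a(g(416,596,152)-g(322,602,152)),a(g(418,612,152)-g(322,620,152)),"nozzle",a(g(464,557,120)-g(420,563,120)))
print("bar c",g(370,607,152), "disc c",g(359,408,110))
```

```text
knob [ 502.68513046 -295.8748962   150.        ] [ 491.0147981  -300.54920327  150.        ] [ 514.35501974 -291.2007666   150.        ]
bar 25.915729317283873 27.20068435311144 nozzle 30.38975978265563
bar c [ 529.50244488 -352.35644229  152.        ] disc c [ 499.42521364 -289.066179    110.        ]
```

Request:
move_arm --targets "0 0 0 3 0 0 0; 0 0 0 3 0 0 0; 0 0 0 2.5 0 0 0; 0 0 0 2 0 0 0; 0 0 0 1 0 0 0"

```text
clock: 9.57
eef_pos: [502.6, -295.1, 124.0]
tool_rot: [-3.139, -0.004, 1.956]
force: [-0.7, -0.1, -0.4]
width: 43.0
gripper_force: 0.0
```

Request:
move_arm --targets "0 0 0 1 0 0 0; 0 0 0 1 0 0 0; 0 0 0 1 0 0 0; 0 0 0 1 0 0 0; 0 0 0 0.7 0 0 0"

```text
clock: 9.98
eef_pos: [504.2, -296.1, 78.7]
tool_rot: [3.142, 0.0, 1.953]
force: [0.4, -0.6, -0.2]
width: 42.7
gripper_force: 0.0
```

Request:
move_arm --targets "0 0 0 0 0 0 0; -0.5 0 0 0 0 0 0; -0.8 0 0 0 0 0 0; -0.8 0 0 0 0 0 0; -0.8 0 0 0 0 0 0"

```text
clock: 10.4
eef_pos: [504.3, -296.1, 79.8]
tool_rot: [3.141, 0.0, 1.953]
force: [0.0, 0.8, -1.1]
width: 24.7
gripper_force: 59.4
```

Request:
move_arm --targets "-0.8 0 0 -0.3 0 0 0; -0.8 0 0 -0.5 0 0 0; -0.8 0 0 -0.7 0 0 0; -0.8 0 0 -1 0 0 0; -0.8 0 0 -1 0 0 0"

```text
clock: 10.82
eef_pos: [504.1, -295.9, 115.3]
tool_rot: [-3.142, -0.0, 1.953]
force: [-0.3, -0.1, -5.8]
width: 24.4
gripper_force: 59.1
```

Request:
move_arm --targets "-0.8 0 0 -1 0 0 0; -0.8 0 0 -0.7 0 0 0; -0.8 0 0 0 0 0 0; -0.8 0 0 0 0 0 0"

```text
clock: 11.15
eef_pos: [504.5, -296.3, 132.1]
tool_rot: [3.141, 0.001, 1.952]
force: [0.5, 0.0, -5.2]
width: 24.6
gripper_force: 59.2
```

Run:
```python
from h import *
import pickle
w=snap("wrist","w4.png");t=snap("top","t4.png")
pickle.dump((w,t),open("im4.pkl","wb"))
s=read_state();print(s["clock"],s["eef_pos"],s["tool_rot"],s["width"],s["force"])
# cork mat by colour in every view, ellipse fit at z=8
I=pickle.load(open("im0.pkl","rb"))
for n,im in(("w",w),("top",I["top"]),("scene",I["scene"])):
    h=cv2.cvtColor(im["color"],cv2.COLOR_RGB2HSV);m=cv2.inRange(h,(8,70,50),(22,200,255))
    m=cv2.morphologyEx(m,cv2.MORPH_CLOSE,np.ones((7,7),np.uint8))
    cs=cv2.findContours(m,cv2.RETR_EXTERNAL,cv2.CHAIN_APPROX_NONE)[0]
    for c in sorted(cs,key=cv2.contourArea)[-3:]:
        P=np.array([ray(im,*q[0],8)[:2] for q in c]);(x,y),r=cv2.minEnclosingCircle(P.astype(np.float32))
        print(n,cv2.contourArea(c),cv2.boundingRect(c),"centre",round(x,1),round(y,1),"r",round(r,1))
```

```text
11.25 [ 503.71140999 -295.92129821  131.0853831 ] [-3.14088709e+00 -5.92598307e-04  1.95264613e+00] 24.292006658969076 [-0.30696379 -0.21593229 -6.22919823]
w 0.5 (509, 151, 3, 3) centre 771.6 -167.3 r 1.5
w 2.5 (76, 157, 2, 6) centre 305.3 -364.6 r 3.1
w 193.5 (50, 119, 16, 32) centre 278.7 -344.2 r 17.9
top 1714.5 (174, 56, 95, 39) centre 889.6 116.2 r 149.2
top 3141.0 (220, 151, 65, 64) centre 522.0 -1.8 r 95.6
top 3269.0 (316, 346, 196, 38) centre 45.2 -460.0 r 267.2
scene 1966.0 (411, 0, 101, 38) centre -1091.4 -342.5 r 273.2
scene 3084.5 (204, 208, 68, 60) centre 521.3 -1.6 r 95.4
scene 3315.0 (99, 260, 97, 120) centre 826.9 39.0 r 161.0
```

Request:
move_arm --targets "-0.8 1.07 0.5 0 0 0 0; -0.8 1.87 0.88 0 0 0 0; -0.8 2.67 1.26 0 0 0 0; -0.8 2.67 1.26 0 0 0 0; -0.8 2.67 1.26 0 0 0 0"

```text
clock: 11.67
eef_pos: [510.8, -172.7, 130.9]
tool_rot: [-3.141, -0.001, 1.953]
force: [0.9, 0.0, -5.7]
width: 24.9
gripper_force: 59.3
```

Request:
move_arm --targets "-0.8 2.67 1.26 0 0 0 0; -0.8 2.67 1.26 0 0 0 0; -0.8 2.67 1.26 0 0 0 0; -0.8 2.67 1.26 0 0 0 0; -0.8 2.13 1.01 0 0 0 0"

```text
clock: 12.08
eef_pos: [519.0, -29.6, 131.2]
tool_rot: [3.141, -0.002, 1.955]
force: [1.2, 0.4, -5.4]
width: 24.3
gripper_force: 59.3
```

Request:
move_arm --targets "-0.8 1.87 0.88 0 0 0 0; -0.8 1.07 0.5 0 0 0 0; -0.8 0 0 0 0 0 0; -0.8 0 0 0 0 0 0; -0.8 0 0 0 0 0 0"

```text
clock: 12.5
eef_pos: [521.1, -2.8, 131.1]
tool_rot: [-3.14, 0.001, 1.951]
force: [0.2, -0.2, -6.1]
width: 24.3
gripper_force: 59.3
```

Run:
```python
from h import *
s=read_state();p,y=s["eef_pos"],s["tool_rot"][2];print(s["clock"],p,s["tool_rot"],s["width"],s["force"])
d=np.array([521.6,-1.7])-p[:2];print("tool dx dy mm",d@[np.cos(y),np.sin(y)],d@[np.sin(y),-np.cos(y)])
s=snap("scene","s5.png",(130,100,400,300),2.9)
```

```text
12.5 [521.11712307  -2.83373845 131.13689097] [-3.14023091e+00  8.76412359e-04  1.95129667e+00] 24.328611821599214 [ 0.21024947 -0.22915522 -6.08522713]
tool dx dy mm 0.8733189846172056 0.8693945942051237
```

View pics/s5.png

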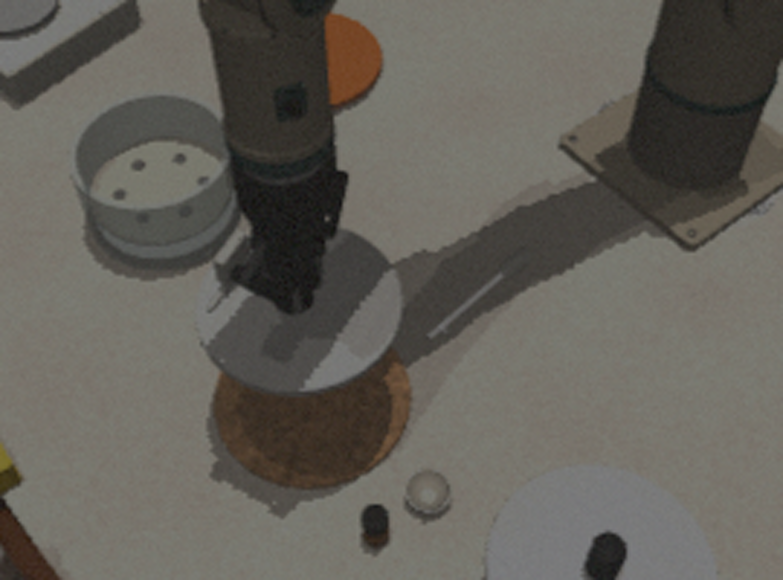

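The lid hangs level above the mat and the jar is open. Lowering, the last stretch slowly.

Request:
move_arm --targets "-0.8 0.09 0.09 1 0 0 0; -0.8 0 0 2 0 0 0; -0.8 0 0 2.5 0 0 0; -0.8 0 0 2.5 0 0 0; -0.8 0 0 2 0 0 0"

```text
clock: 12.97
eef_pos: [521.3, -1.4, 29.3]
tool_rot: [-3.14, -0.0, 1.951]
force: [-0.7, -0.2, -5.4]
width: 24.5
gripper_force: 59.3
```

Request:
move_arm --targets "-0.8 0 0 1.2 0 0 0; -0.8 0 0 0.7 0 0 0; -0.8 0 0 0.4 0 0 0; -0.8 0 0 0.3 0 0 0; -0.8 0 0 0 0 0 0"

```text
clock: 13.38
eef_pos: [522.3, -0.4, 5.3]
tool_rot: [3.141, 0.0, 1.952]
force: [0.5, 0.2, -5.3]
width: 24.4
gripper_force: 59.3
```

Request:
move_arm --targets "-0.8 0 0 0.2 0 0 0; -0.8 0 0 0.2 0 0 0; -0.8 0 0 0.1 0 0 0; -0.8 0 0 0 0 0 0; -0.8 0 0 0 0 0 0"

```text
clock: 13.8
eef_pos: [522.2, -0.2, 0.6]
tool_rot: [3.141, 0.0, 1.953]
force: [0.1, 0.8, -6.2]
width: 24.6
gripper_force: 59.3
```

Request:
move_arm --targets "-0.8 0 0 0.2 0 0 0; -0.8 0 0 0.1 0 0 0; -0.8 0 0 0.1 0 0 0; -0.8 0 0 0 0 0 0; -0.8 0 0 0 0 0 0"

```text
clock: 14.22
eef_pos: [522.0, -0.1, -3.7]
tool_rot: [-3.141, -0.0, 1.953]
force: [-0.2, -0.4, -5.4]
width: 24.3
gripper_force: 59.3
```

Request:
move_arm --targets "-0.8 0 0 0.1 0 0 0; -0.8 0 0 0.1 0 0 0; -0.8 0 0 0 0 0 0; -0.8 0 0 0 0 0 0"

```text
clock: 14.55
eef_pos: [522.0, -0.2, -5.7]
tool_rot: [-3.141, -0.0, 1.953]
force: [0.7, -0.0, -5.9]
width: 24.5
gripper_force: 59.3
```

Request:
move_arm --targets "-0.8 0 0 0.05 0 0 0; -0.8 0 0 0.05 0 0 0; -0.8 0 0 0 0 0 0; -0.8 0 0 0 0 0 0"

```text
clock: 14.88
eef_pos: [522.2, -0.2, -6.2]
tool_rot: [3.141, 0.0, 1.953]
force: [-0.9, -0.2, 0.5]
width: 24.7
gripper_force: 60.2
```

Request:
move_arm --targets "-0.8 0 0 0.05 0 0 0; -0.8 0 0 0.05 0 0 0; -0.8 0 0 0 0 0 0; -0.8 0 0 0 0 0 0"

```text
clock: 15.22
eef_pos: [522.2, -0.2, -6.3]
tool_rot: [3.141, 0.001, 1.953]
force: [-3.4, 0.7, 11.2]
width: 24.0
gripper_force: 61.3
```

Contact came at the expected height (-6.2). Easing off, releasing and withdrawing.

Request:
move_arm --targets "-0.8 0 0 -0.08 0 0 0; -0.6 0 0 0 0 0 0; -0.3 0 0 0 0 0 0; 0 0 0 0 0 0 0; 0 0 0 0 0 0 0"

```text
clock: 15.63
eef_pos: [522.6, -0.1, -6.8]
tool_rot: [3.141, 0.0, 1.953]
force: [0.6, -0.7, 0.3]
width: 42.9
gripper_force: 0.0
```

Request:
move_arm --targets "0 0 0 -1 0 0 0; 0 0 0 -2 0 0 0; 0 0 0 -3 0 0 0; 0 0 0 -4 0 0 0; 0 0 0 -4 0 0 0"

```text
clock: 16.05
eef_pos: [521.2, -0.0, 134.8]
tool_rot: [-3.14, -0.001, 1.953]
force: [0.2, -1.0, -0.6]
width: 42.7
gripper_force: 0.0
```

Request:
move_arm --targets "0 -3 0 -4 0 0 0; 0 -4 0 0 0 0 0; 0 -4 0 0 0 0 0; 0 -4 0 0 0 0 0; 0 0 0 0 0 0 0"

```text
clock: 16.47
eef_pos: [578.1, -146.0, 167.2]
tool_rot: [3.141, 0.007, 1.941]
force: [-0.1, -2.1, 0.0]
width: 42.9
gripper_force: 0.0
```

Run:
```python
from h import *
im=snap("wrist","w6.png",None,1.5);s=snap("scene","s6.png")
st=read_state();print(st["clock"],st["eef_pos"],st["force"])
a=cv2.imread("pics/w6.png");b=cv2.imread("pics/s6.png")[130:290,150:370]
cv2.imwrite("pics/f.png",np.hstack([cv2.resize(a,(400,300)),cv2.resize(b,(400,300))]))
```

```text
16.5667 [ 575.99839625 -137.02753821  166.73286752] [0.42300037 1.30600047 0.0277939 ]
```

View pics/f.png

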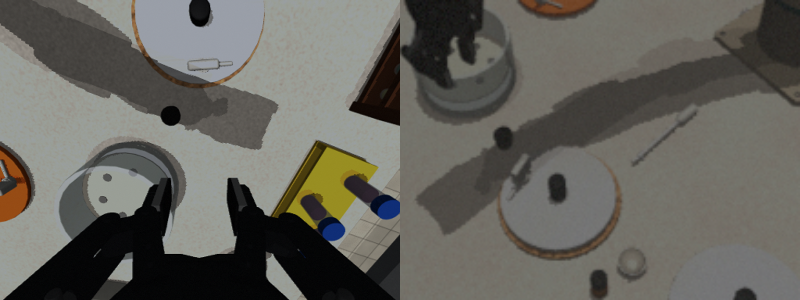

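The lid lies flat and centred on the mat, with a thin cork rim showing, the tap in line with the nozzle, and the robot clear. Handing in.

```bash
python3 -c "
from h import *
print(order.finish_job())"
```

```text
the job is handed in; nothing more can be done
None
```

The tap was turned about a quarter turn to its stop with the lid on the jar, the lid was set down right way up, centred to within a few mm on the cork mat, and the job was handed in at about 17 s; no verdict was returned.

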